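# Show the reader camera the drawer's mark in the mirror

### The job

Check the label reader against its reference mark. First pull the grey drawer unit's drawer out to its stop, so that the upright plate with the square mark stands in the open; then turn the sprung swivel mirror in front of the camera by the bar on top of it until the camera sees the mark in the mirror, as near the middle of the mark as you can. The mirror springs back when let go, so finish while still holding the bar steadily at that angle; leave the drawer fully out, keep the fingers off the mirror glass and do not disturb the carton and bottles standing about.

Things in the scene. Friction and masses are not known exactly. Their poses are not given: they have to be found in the camera images.
- unit: Grey steel drawer unit, fixed to the bench, 160 wide (y), 190 deep (x), 145 mm high, with one drawer. Origin under the middle of its front face, on the bench; x points into the unit (away from the robot at yaw 0), z up. The drawer comes out along -x.
- drawer (a joint): How far the drawer is out, m: 0 shut, 0.12 at its stop. It slides with about 1.5 N of friction and stays where it is left.
- drawer_handle (a point): Grip point on the drawer's handle, 105 mm above the bench: an upright steel bow, round bar about 10 mm thick and 60 mm tall (centred 95 mm up), 35 mm out from the drawer front (47 mm out from the unit's face when shut). Axes as unit; pinch it from above, fingers on its two y sides, and pull along -x. The unit's top is 40 mm higher.
- mark (a point): Middle of the square black-and-white mark on an upright white plate in the drawer, 95 mm above the bench. The plate is 70 mm wide along the unit's x, 4 mm thick, marked face to the unit's -y; its middle is 55 mm behind the unit's front face when shut, 65 mm in front of it when fully out. The drawer's side walls are low.
- rig: Viewing rig, fixed to the bench: a bare metal base plate 360x100 mm carrying the swivel mirror near its front end and a grey reader camera at its far end. Origin on the bench under the mirror's upright pivot; x points to the camera, z up.
- lens (a point): Middle of the camera's lens, 210 mm from the pivot along the rig's x, 95 mm above the bench. The camera looks along the rig's -x straight at the mirror's middle, which is on the pivot at the same height as the mark.
- mirror: Swivel mirror; origin on its upright pivot at bench level, x = the glass's outward normal, z up. At its rest stop x points 0.1745 rad (10 degrees) counter-clockwise (from above) of the rig's x; it turns up to 1.1 rad further that way, against a spring of 0.03 to 0.1 N m. Glass 70 wide x 64 mm high, 63 to 127 mm above the bench, face on the pivot: not to be touched.
- bar_mid (a point): Middle of the metal grip bar on top of the mirror, on the pivot, 165 mm above the bench. The bar is 50 mm long, 10 mm thick, from 152 to 178 mm above the bench, parallel to the glass: its long side runs along mirror's y, so fingers that close along that body's x, pointing down, grip it flat and turn with the mirror.
- sight (a point): The camera's line of sight after the mirror: origin at the mirror's middle on the pivot, 95 mm above the bench, x along the reflected line (twice as far counter-clockwise of the rig's x as the mirror's normal), z up. The camera sees the mark when this line passes through it.
- carton_small: small closed carton, 61x60x50 mm, standing between the two fixtures. Bystander, loose; origin under its middle.
- white_bottle: white bottle with a screw cap, 46 mm across, 116 mm tall, between the two fixtures towards the back. Bystander, loose; origin under its middle.
- oil_small: dark bottle, 40 mm across, 100 mm tall, near the front edge. Bystander, loose; origin under its middle.

How it is judged:
On the way, in this order (a step that is already met when the one before it is completed fails the run):
1. the drawer is pulled out to its stop (value of joint drawer above 0.112 m), for 0.2 s.
2. the mirror, turned by its bar, shows the camera the mark (value of joint drawer above 0.112 m and y of mark in the frame of sight between -0.03 and 0.03 m and x of mark in the frame of sight above 0.1 m and contact force between the fingers and mirror_c6 above 0.5 N), for 0.3 s.
At the end, for the whole second after the job is handed in: The drawer is within 8 mm of its stop; the camera's reflected line of sight passes within 30 mm sideways of the middle of the mark; the fingers hold the grip bar (over 0.5 N) and the mirror is still (under 0.08 rad/s) (all of step 2 and angular speed of mirror below 0.08 rad/s); the arm keeps its last pose, push and grip.
It fails at once if the fingers touch the mirror glass (over 1 N) (contact force between the fingers and mirror_c4 above 1 N).
It fails at once if the carton or a bottle is moved by more than 30 mm (distance of any of carton_small, white_bottle, oil_small from where it was at the start of the episode above 0.03 m).
It also fails if it takes over 42 s, if anything falls off the work surface, if the arm or the gripper's body presses on something with over 40 N, if the wrist force passes 120 N, or if a joint passes its speed limit or range.

### The arm

A 6-joint arm with a two-finger parallel gripper is mounted at the origin on a cart in front of the work surface, level with it; the furniture and walls round the work are solid. World frame = base frame: x ahead of the robot, y to its left, z up, the work surface at z = 0. Lengths are in m, angles in rad, forces in N, time in s.
With the tool pointing down it reaches from about 0.25 to 0.725 m from the base axis. Payload 4 kg.
Tool frame: the origin (TCP) lies on the centre line of the jaws, within the pads' length; the fingertips stand 17 mm ahead of it and the grasp point (between the pads) lies 2 mm behind it; z points along the fingers, y is the line along which they close (so a half turn about z gives the same grasp; the last joint's range is limited). The gripper opens to 85 mm and grips with 20 to 120 N. Pads are 22 mm wide; open, the fingers measure 114 mm over their backs; the gripper's body (76 mm by 85 mm) begins 54 mm behind the grasp point. The pads swing forward as they close: fully open they stand 13 mm farther back than shut.
Start: joints at [-1.125, 0.241, 0.005, 1.335, 0, 1.571], TCP at [0.216, -0.451, 0.218] pointing down, gripper open.
Joint ranges: [-2.72, 2.72], [-1.05, 1.87], [-1.09, 1.28], [-1.99, 2.15], [-1.42, 1.44], [-3.14, 3.14]. Speed limits (rad/s): [2.79, 2.79, 3.14, 3.14, 3.14, 3.14].

### API

Orientations are given as a unit quaternion [x, y, z, w].
In Python, from workcell import get_obs, imaging, order gives the robot as it stands.
- The arm moves only by the tool apply_moves, never from a script. Its argument "targets" is a list that holds one entry, the list of rows, each a list of 5 numbers: the shift along the world's x, y, z in units of 40 mm (1.0 is 40 mm), then the turn about the world's z in degrees, then the gripper command: -1 is shut, 1 is fully open, values between are in proportion. In form: [[[dx, dy, dz, turn, fingers], ...]]. A call has 1 to 8 rows; each row shifts and turns the commanded pose from where the row before left it; what a row does not reach is not made up. A row lasts 1/12 s, in which the tool goes at most 41.7 mm and 7.16 degrees, less where a joint would pass 70% of its speed; a pose out of reach is approached as far as the arm can. A call is refused whole if a number of a shift passes 1 or a number of a turn 7.16, either way. A call with a gripper value outside its range is refused whole. The fingers move at their own pace and stop on an object; the grip force is fixed at half the most. Time passes only in rows, so rows that do not move let the fingers close. It gives the time, the measured TCP pose, the force, the opening and the grip force at its end, in the units of the state.
- get_obs(): the state, without advancing time (a new reading comes with each control period).
- imaging.camera(name): name is "scene" or "top" or "wrist"; returns (picture, depth): 400x640x3 uint8, blue, green, red; 400x640 float32, m along the optical axis (not along the pixel's ray), 0 where there is no reading.
- imaging.get_calibration(name): a dict with "camera_matrix" (3x3 intrinsics, pixels), "eye" and "rotation" of the camera in the world; the wrist camera has in their place "hand_eye" (4x4, takes a point from camera to tool coordinates, whose origin is the TCP and whose axes are the flange's). Camera axes: x right, y down, z forward; pixel columns grow to the right and rows downward; lengths in m; the calibration is good to about 2 mm. A picture is of the moment at which its call begins: read the wrist's pose just before it. get_calibration takes no time and is no camera call.
- order.job_done(): hands the job in; it is judged then, once.
The state is a dict: "clock": time; "joint_pos": joint angles; "joint_vel": joint speeds; "tau": joint torques, N m; "eef_pos": TCP position; "tool_rot": TCP orientation; "ft_force": force on the tool from outside, world axes, zero at the start; "ft_torque": the same for the moment, N m; "grip_width": finger opening in m; "grasp_force": force on a finger pad.
Only numpy, scipy, OpenCV 4.12 (cv2) and the standard library are available. Lean on these libraries where they do the work, as an engineer would, in place of code of your own. Each camera call takes 0.05 s, during which the arm holds its last target. There are 200 camera calls.

## Working session

There is one attempt and no reset: what is moved stays moved. The work goes in short steps, Python scripts to look and compute and a tool call to move; the robot and the scene stay as the last step left them, time stands still between calls to the robot, and variables do not carry over. Pictures are saved under pics/ and viewed, at most 10 in all, crops included, and the job is handed in when it is done.

Besides the shell and the picture viewer there is one more tool, called in YAML: its name, and indented under it one key for each argument. apply_moves: Moves the arm, as the interface text tells. Its arguments: {"type":"object","properties":{"targets":{"type":"array","items":{"type":"array","items":{"type":"array","items":{"type":"number"}}}}},"required":["targets"]}

```bash
mkdir -p pics
cat > h.py <<'E'
import numpy as np, cv2
from workcell import get_obs, imaging, order
def cloud(n):
    p,d=imaging.camera(n); c=imaging.get_calibration(n); K=np.array(c["camera_matrix"])
    v,u=np.mgrid[0:400,0:640]
    P=np.stack([(u-K[0,2])/K[0,0]*d,(v-K[1,2])/K[1,1]*d,d],-1)
    W=P@np.array(c["rotation"]).T+np.array(c["eye"]); W[d==0]=np.nan
    return p,W
E
python3 - <<'E'
from h import *
for n in("scene","top"):
    p,W=cloud(n); cv2.imwrite(f"pics/{n}0.png",p); np.save(f"{n}0.npy",W)
    print(n,imaging.get_calibration(n)["eye"],np.nanmin(W,(0,1)),np.nanmax(W,(0,1)))
print(get_obs())
E
```

```text
Traceback (most recent call last):
  File "h.py", line 7, in cloud
    W=P@np.array(c["rotation"]).T+np.array(c["eye"]); W[d==0]=np.nan
      ~^~~~~~~~~~~~~~~~~~~~~~~~~~
ValueError: matmul: Input operand 1 has a mismatch in its core dimension 0, with gufunc signature (n?,k),(k,m?)->(n?,m?) (size 4 is different from 3)
```

The calibration's rotation is a quaternion, so I'll convert it.

```bash
sed -i 's/np.array(c\["rotation"\]).T/R.from_quat(c["rotation"]).as_matrix().T/; 1i from scipy.spatial.transform import Rotation as R' h.py
python3 - <<'E'
from h import *
for n in("scene","top"):
    p,W=cloud(n); cv2.imwrite(f"pics/{n}0.png",p); np.save(f"{n}0.npy",W)
    print(n,imaging.get_calibration(n),np.nanmin(W,(0,1)),np.nanmax(W,(0,1)))
    print(W[300:400:30,100:600:150].round(3).tolist())
print(get_obs())
E
```

```text
scene {'camera_matrix': array([[404.71638141,   0.        , 317.94836673],
       [  0.        , 404.71638141, 206.37658155],
       [  0.        ,   0.        ,   1.        ]]), 'eye': array([0.09816991, 0.73544003, 0.67310171]), 'rotation': array([-0.22633139,  0.84658646, -0.46571708,  0.123179  ])} [-0.64156492 -1.95569064 -0.898747  ] [3.47760403 0.64896966 0.61487138]
[[[0.795, 0.433, 0.054], [0.562, 0.236, -0.001], [0.279, 0.012, -0.054], [-0.005, 0.062, 0.134]], [[0.778, 0.462, 0.001], [0.507, 0.306, 0.001], [0.322, -0.225, -0.428], [-0.026, 0.056, 0.059]], [[0.713, 0.509, 0.0], [0.462, 0.364, 0.0], [0.355, -0.459, -0.882], [-0.041, 0.083, 0.011]], [[0.658, 0.549, -0.0], [0.41, 0.427, 0.027], [0.304, -0.319, -0.88], [-0.048, 0.143, -0.0]]]
top {'camera_matrix': array([[378.1104429 ,   0.        , 321.63315405],
       [  0.        , 378.1104429 , 201.84925068],
       [  0.        ,   0.        ,   1.        ]]), 'eye': array([ 0.36153538, -0.03214591,  1.02675619]), 'rotation': array([-0.6947554 ,  0.71240524, -0.06918781,  0.07075845])} [-0.22537186 -1.88418811 -0.9002761 ]
[... 442 characters left out ...]
clock': 0.15, 'joint_pos': array([-1.12500066e+00,  2.41278026e-01,  4.04025522e-03,  1.33525898e+00,
        3.81837636e-06,  1.57080808e+00]), 'joint_vel': array([-0.00042446, -0.00127958,  0.00325293, -0.00033434,  0.00098429,
       -0.00103723]), 'tau': array([ 2.03383213e-03, -3.72635436e+01,  2.52638322e+01,  1.23833364e-02,
        1.20572217e-04,  6.75278926e-06]), 'eef_pos': array([ 0.21536387, -0.45066221,  0.217701  ]), 'tool_rot': array([ 9.75261907e-01,  2.21050878e-01, -1.86087447e-04, -8.29597189e-04]), 'ft_force': array([-0.05880281,  0.74068715,  0.48696726]), 'ft_torque': array([ 0.0027981 , -0.02530581, -0.00166298]), 'grasp_force': 0.0, 'grip_width': 0.08569112769887845}
```

View pics/scene0.png

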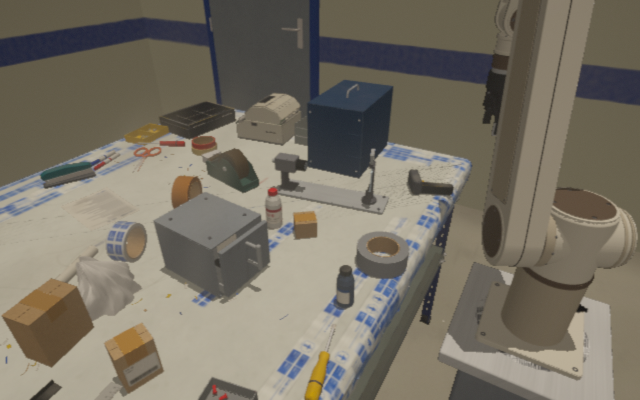

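View pics/top0.png

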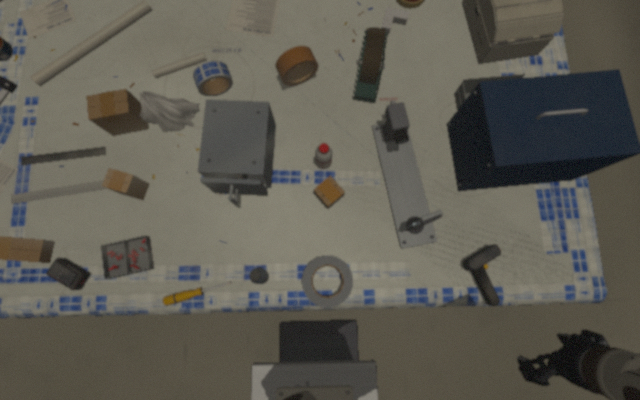

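The scene view shows the unit at (213,240) with its handle at (255,255), and the rig running from the camera (290,170) to the mirror (372,180). In the top view the unit is at (237,146) with its handle at (234,195). The reader camera is at (397,122), the mirror bar at about (420,222), the carton at (329,192), the white bottle at (323,154) and the oil bottle at (259,274).

```bash
cat > m.py <<'E'
from h import *
W=np.load("top0.npy"); S=np.load("scene0.npy")
def reg(W,u0,u1,v0,v1,z0,z1):
    P=W[v0:v1,u0:u1].reshape(-1,3); return P[(P[:,2]>z0)&(P[:,2]<z1)]
def rect(P,t):
    r=cv2.minAreaRect(P[:,:2].astype(np.float32)); print(t,len(P),np.round(r[0],4),np.round(r[1],4),round(r[2],2),"zmed",np.median(P[:,2]).round(4),"mean",P.mean(0).round(4))
rect(reg(W,190,285,90,205,.135,.152),"unit top")
rect(reg(W,225,245,185,210,.07,.135),"handle")
rect(reg(W,360,445,90,255,.004,.03),"plate")
rect(reg(W,395,450,200,240,.145,.19),"bar top")
rect(reg(W,380,412,95,145,.07,.2),"cam")
rect(reg(W,305,350,175,212,.04,.07),"carton")
rect(reg(W,312,335,135,170,.1,.13),"white")
rect(reg(W,245,272,262,290,.08,.12),"oil")
def reg2(x0,x1,y0,y1,z0,z1):
    P=S.reshape(-1,3); m=(P[:,0]>x0)&(P[:,0]<x1)&(P[:,1]>y0)&(P[:,1]<y1)&(P[:,2]>z0)&(P[:,2]<z1); return P[m]
rect(reg2(.3,.8,0.05,.45,.138,.152),"S unit top")
rect(reg2(.25,.45,.1,.3,.07,.125),"S handle+")
rect(reg2(.15,.45,-.4,-.15,.145,.19),"S bar")
rect(reg2(.15,.7,-.4,-.1,.004,.025),"S plate")
p=cv2.imread("pics/top0.png"); cv2.imwrite("pics/crop1.png",np.hstack([cv2.resize(p[170:250,380:450],(420,480),interpolation=2),cv2.resize(p[170:220,205:255],(380,480),interpolation=2)]))
E
python3 m.py
```

```text
unit top 5026 [0.7005 0.1818] [0.1614 0.2149] 86.25 zmed 0.1445 mean [0.7032 0.181  0.1442]
handle 179 [0.5739 0.1882] [0.0563 0.0415] 86.27 zmed 0.1025 mean [0.5792 0.1881 0.1009]
plate 4250 [ 0.6567 -0.2624] [0.2405 0.4787] 87.99 zmed 0.0099 mean [ 0.6156 -0.2545  0.0103]
bar top 115 [ 0.4964 -0.2801] [0.01 0.05] 19.69 zmed 0.1774 mean [ 0.4953 -0.2783  0.1756]
cam 779 [ 0.7595 -0.2349] [0.1183 0.0467] 10.32 zmed 0.1155 mean [ 0.7527 -0.2324  0.1111]
carton 516 [ 0.5898 -0.0516] [0.0614 0.0607] 39.16 zmed 0.0499 mean [ 0.5886 -0.0519  0.0497]
white 96 [ 0.6855 -0.0401] [0.0238 0.0263] 41.0 zmed 0.1145 mean [ 0.6846 -0.04    0.1134]
oil 133 [0.3736 0.1337] [0.0265 0.0315] 89.99 zmed 0.0988 mean [0.3728 0.1318 0.0953]
S unit top 3327 [0.6985 0.1849] [0.1643 0.2104] 86.92 zmed 0.1452 mean [0.7    0.1917 0.1449]
S handle+ 275 [0.3725 0.1402] [0.0324 0.0344] 76.05 zmed 0.0861 mean [0.3704 0.1434 0.0874]
S bar 0 [0. 0.] [0. 0.] 0.0 zmed nan mean [nan nan nan]
S plate 1460 [ 0.5187 -0.2742] [0.3623 0.2516] 0.01 zmed 0.0101 mean [ 0.5674 -0.2617  0.0105]
  return _methods._mean(a, axis=axis, dtype=dtype,
  ret = ret.dtype.type(ret / rcount)
m.py:6: RuntimeWarning: Mean of empty slice.
  r=cv2.minAreaRect(P[:,:2].astype(np.float32)); print(t,len(P),np.round(r[0],4),np.round(r[1],4),round(r[2],2),"zmed",np.median(P[:,2]).round(4),"mean",P.mean(0).round(4))
  ret = um.true_divide(
```

View pics/crop1.png

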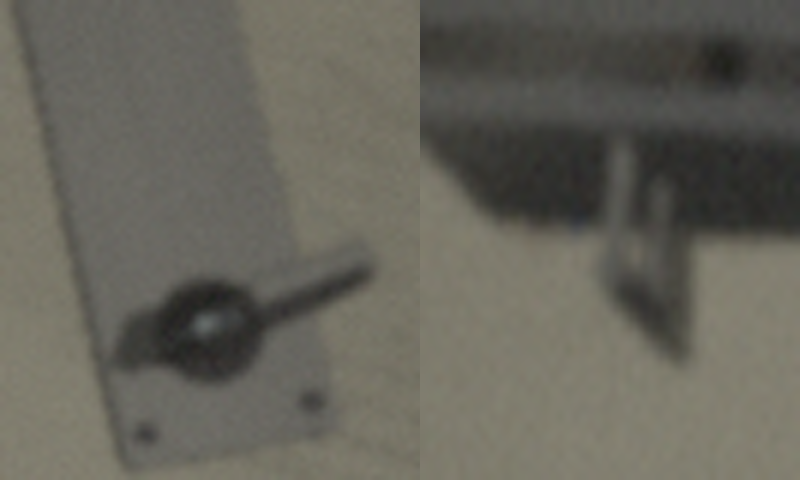

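The left crop shows the mirror post from above: a dark round base at top-image pixel (415,225) and a thin bar running out to (441,213). The right crop shows the handle bow at (237–245,190–208). I'll check heights and edges next.

```bash
cat > m2.py <<'E'
from m import *
np.set_printoptions(linewidth=250)
print((W[206:238:2,396:446:2,2]*1000).round())
# robust rects using percentile edges
def edges(P,th,t):
    c,s=np.cos(th),np.sin(th); a=P[:,0]*c+P[:,1]*s; b=-P[:,0]*s+P[:,1]*c
    print(t,"along",np.percentile(a,[0.5,2,50,98,99.5]).round(4),"across",np.percentile(b,[.5,2,50,98,99.5]).round(4))
U=reg(W,190,285,90,205,.1425,.152); rect(U,"unit tight")
th=np.radians(86.5-90); edges(U,th,"U")
Us=reg2(.45,.85,0.05,.35,.143,.150); rect(Us,"S"); edges(Us,th,"Us")
# handle: highest points per small x slices
H=reg(W,225,250,183,212,.05,.135); i=np.argsort(H[:,0]); 
for q in np.array_split(H[i],10): print(q.mean(0).round(4),q[:,2].max().round(3),q[:,1].min().round(3),q[:,1].max().round(3))
Pl=reg(W,360,445,90,255,.007,.013); Pl=Pl[(Pl[:,1]<-.17)&(Pl[:,1]>-.36)]
rect(Pl,"plate")
Ps=reg2(.4,.85,-.36,-.15,.007,.013); rect(Ps,"S plate")
E
python3 m2.py | tail -35
```

```text
S handle+ 275 [0.3725 0.1402] [0.0324 0.0344] 76.05 zmed 0.0861 mean [0.3704 0.1434 0.0874]
S bar 0 [0. 0.] [0. 0.] 0.0 zmed nan mean [nan nan nan]
S plate 1460 [ 0.5187 -0.2742] [0.3623 0.2516] 0.01 zmed 0.0101 mean [ 0.5674 -0.2617  0.0105]
[[ 10.  12.   8.   9.  11.  10.   6.  15.  13.  12.   9.   9.  10.   8.  11.  11.   1.   1.  -1.   3.  -0.  -2.  -1.   1.  -4.]
 [  9.   9.  11.  12.  10.   9.  11.   9.  13.  11.   9.   9.   9.  10.  11.   9.   7.   0.  -1.   2.  -0.  -1.  -1.   3.   3.]
 [  9.  11.  12.  10.   6.   9.   6.  10.  10.  10.  11.  10.  10.  12.  11.   9.  10.  -1.   0.   1.  -1. 178. 177.  -1.  -1.]
 [  7.   8.  10.   6.   9.  10.   8.   9.   7.  nan   8.  13.  11.  11.  11.  11.   9.  -1. 177. 178. 178. 178. 178.  -2.   1.]
 [ 10.   9.   9.  10.   8.   5.  13.   9.  10.   7.  12.  12.   9.   9.  11.  10. 179. 177. 178. 175. 178. 177. 131.   3.  -4.]
 [  9.  12.  11.  12.   9.  10.  11.  12.  20.  20.  18.   8.  13. 179. 179. 178. 180. 177. 177. 163. 136. 132. 132.   4.   1.]
 [  9.   9.   9.   9.  13.  13.   9.  22.  16.  24.  43.  21. 172. 179. 180. 177. 177. 13
[... 1676 characters left out ...]
854 0.185  0.0983] 0.13 0.144 0.194
[0.5913 0.1602 0.1043] 0.13 0.147 0.192
[0.5922 0.164  0.0907] 0.135 0.15 0.188
[0.5929 0.1748 0.0977] 0.135 0.162 0.191
[0.5935 0.1823 0.097 ] 0.134 0.172 0.195
[0.5943 0.1944 0.0992] 0.131 0.178 0.213
[0.5957 0.2094 0.0803] 0.12 0.197 0.22
plate 3258 [ 0.6716 -0.2502] [0.4645 0.1004] 9.82 zmed 0.0099 mean [ 0.6061 -0.2582  0.0099]
S plate 1487 [ 0.6207 -0.2557] [0.3604 0.1058] 10.09 zmed 0.0101 mean [ 0.6064 -0.2523  0.0101]
  return _methods._mean(a, axis=axis, dtype=dtype,
  ret = ret.dtype.type(ret / rcount)
m.py:6: RuntimeWarning: Mean of empty slice.
  r=cv2.minAreaRect(P[:,:2].astype(np.float32)); print(t,len(P),np.round(r[0],4),np.round(r[1],4),round(r[2],2),"zmed",np.median(P[:,2]).round(4),"mean",P.mean(0).round(4))
  ret = um.true_divide(
```

Measured geometry:

| Item | Position / angle | Check |
|---|---|---|
| Unit | yaw -4°, front origin about (0.6175, 0.189) | – |
| Drawer handle | about (0.557, 0.191) | drawer about 13 mm ajar |
| Pivot | (0.496, -0.280) | – |
| Rig | yaw about 10° | bar at 19.7°, matches the expected 20° |

Now I'll move to above the handle.

apply_moves:
  targets:
    - [[0.3, 0.73, 0, 6.84, 1], [0.3, 0.73, 0, 6.84, 1], [0.3, 0.73, 0, 6.84, 1], [0.3, 0.73, 0, 6.84, 1], [0.3, 0.73, 0, 6.84, 1], [0.3, 0.73, 0, 6.84, 1], [0.3, 0.73, 0, 6.84, 1], [0.3, 0.73, 0, 6.84, 1]]

```text
clock: 0.82
eef_pos: [0.3116, -0.216, 0.2182]
tool_rot: [0.763, 0.647, 0.0, -0.0]
ft_force: [0.5, 0.0, -0.0]
grip_width: 0.0854
grasp_force: 0.0
```

apply_moves:
  targets:
    - [[0.4, 0.73, 0, 6.84, 1], [0.4, 0.73, 0, 6.84, 1], [0.4, 0.73, 0, 6.84, 1], [0.4, 0.73, 0, 6.84, 1], [0.4, 0.73, 0, 6.84, 1], [0.4, 0.73, 0, 6.84, 1], [0.4, 0.73, 0, 6.84, 1], [0.4, 0.73, 0, 6.84, 1]]

```text
clock: 1.48
eef_pos: [0.4399, 0.0177, 0.2182]
tool_rot: [0.38, 0.925, -0.0, -0.0]
ft_force: [0.2, -1.1, -0.7]
grip_width: 0.0855
grasp_force: 0.0
```

apply_moves:
  targets:
    - [[0.48, 0.72, 0, 6.78, 1], [0.48, 0.72, 0, 6.78, 1], [0.48, 0.72, 0, 6.78, 1], [0.48, 0.72, 0, 6.78, 1], [0.48, 0.72, 0, 6.78, 1], [0.48, 0.72, 0, 6.78, 1], [0, 0, 0, 0, 1], [0, 0, 0, 0, 1]]

```text
clock: 2.15
eef_pos: [0.5548, 0.1902, 0.2167]
tool_rot: [0.037, 0.999, -0.001, -0.001]
ft_force: [-0.2, 0.0, -0.1]
grip_width: 0.0853
grasp_force: 0.0
```

Run:
```python
from h import *
o=get_obs(); c=imaging.get_calibration("wrist"); p,d=imaging.camera("wrist"); K=np.array(c["camera_matrix"])
v,u=np.mgrid[0:400,0:640]
P=np.stack([(u-K[0,2])/K[0,0]*d,(v-K[1,2])/K[1,1]*d,d],-1)
H=np.array(c["hand_eye"]); P=P@H[:3,:3].T+H[:3,3]
W=P@R.from_quat(o["tool_rot"]).as_matrix().T+o["eef_pos"]; W[d==0]=np.nan
cv2.imwrite("pics/w1.png",p)
Q=W.reshape(-1,3); m=(abs(Q[:,0]-.56)<.05)&(abs(Q[:,1]-.19)<.06)
for z0,z1 in((.118,.13),(.1,.118),(.075,.1),(.13,.16)):
    q=Q[m&(Q[:,2]>z0)&(Q[:,2]<z1)]
    if len(q): print(z0,len(q),q.mean(0).round(4),q.min(0).round(4),q.max(0).round(4))
print(o["eef_pos"],o["tool_rot"],o["joint_pos"])
```

```text
0.118 1030 [0.5861 0.1907 0.1243] [0.5539 0.1305 0.118 ] [0.5995 0.2498 0.13  ]
0.1 816 [0.5922 0.1904 0.1094] [0.5538 0.1301 0.1   ] [0.5993 0.2499 0.118 ]
0.075 950 [0.5922 0.1896 0.0879] [0.5539 0.13   0.075 ] [0.5992 0.2498 0.1   ]
0.13 1954 [0.5987 0.1894 0.1366] [0.5587 0.13   0.13  ] [0.6094 0.25   0.1396]
[0.55478408 0.19024407 0.21665744] [ 3.69480363e-02  9.99316317e-01 -5.59381071e-04 -1.19537682e-03] [ 3.30449586e-01  4.18105418e-01  2.51416879e-01  1.40674084e+00
 -1.85349553e-04  4.04362791e-01]
```

View pics/w1.png

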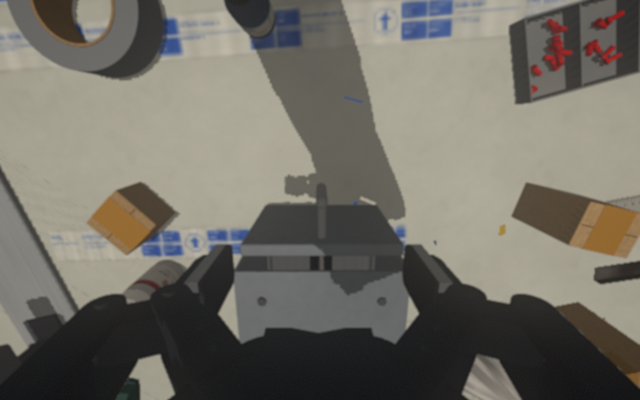

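The wrist view shows the handle bow at column 321, rows 185–235, centred between the fingers, with the drawer slightly ajar. I'll descend and grip it.

apply_moves:
  targets:
    - [[0.08, 0, -0.7, 0, 1], [0, 0, -0.7, 0, 1], [0, 0, -0.7, 0, 1], [0, 0, -0.65, 0, 1], [0, 0, 0, 0, 0], [0, 0, 0, 0, -1], [0, 0, 0, 0, -1], [0, 0, 0, 0, -1]]

```text
clock: 2.87
eef_pos: [0.5595, 0.1889, 0.1111]
tool_rot: [0.038, 0.999, 0.001, 0.002]
ft_force: [0.6, 0.4, 0.1]
grip_width: 0.0385
grasp_force: 0.0
```

apply_moves:
  targets:
    - [[0, 0, 0, 0, -1], [0, 0, 0, 0, -1], [0, 0, 0, 0, -1], [0, 0, 0, 0, -1]]

```text
clock: 3.2
eef_pos: [0.5596, 0.1932, 0.1108]
tool_rot: [0.037, 0.999, 0.004, 0.002]
ft_force: [-0.2, 8.4, 2.7]
grip_width: 0.005
grasp_force: 58.8
```

apply_moves:
  targets:
    - [[-0.2, 0.08, 0, 0, -1], [-0.4, 0.03, 0, 0, -1], [-0.4, 0.03, 0, 0, -1], [-0.4, 0.03, 0, 0, -1], [-0.4, 0.03, 0, 0, -1], [-0.4, 0.03, 0, 0, -1], [-0.4, 0.03, 0, 0, -1], [0, 0, 0, 0, -1]]

```text
clock: 3.87
eef_pos: [0.4527, 0.2008, 0.1108]
tool_rot: [0.037, 0.999, 0.002, 0.001]
ft_force: [-1.4, 3.0, 6.5]
grip_width: 0.0057
grasp_force: 60.0
```

apply_moves:
  targets:
    - [[-0.1, 0.01, 0, 0, -1], [-0.1, 0, 0, 0, -1], [0, 0, 0, 0, -1], [0, 0, 0, 0, -1]]

```text
clock: 4.2
eef_pos: [0.4511, 0.201, 0.1108]
tool_rot: [0.038, 0.999, 0.001, 0.006]
ft_force: [9.2, 1.5, 1.6]
grip_width: 0.005
grasp_force: 59.3
```

The drawer is at its stop: the handle is at 0.451, as predicted, with a 9 N reaction. I'll release and go up.

apply_moves:
  targets:
    - [[0.03, 0, 0, 0, -1], [0, 0, 0, 0, 0], [0, 0, 0, 0, 0.3], [0, 0, 0, 0, 0.3], [0, 0, 0, 0, 0.3], [0, 0, 0.6, 0, 0.3], [0, 0, 0.9, 0, 0.3], [0, 0, 0.9, 0, 0.3]]

```text
clock: 4.87
eef_pos: [0.4453, 0.1988, 0.2039]
tool_rot: [0.038, 0.999, -0.001, -0.002]
ft_force: [0.6, -0.2, 0.3]
grip_width: 0.0558
grasp_force: 0.0
```

apply_moves:
  targets:
    - [[0, 0, 0.8, 0, 0.3], [0, -0.5, 0.3, -6.6, 0.3], [0.1, -0.9, 0, -6.6, 0.3], [0.1, -0.9, 0, -6.6, 0.3], [0.1, -0.9, 0, -6.6, 0.3], [0.1, -0.9, 0, -6.6, 0.3], [0.1, -0.9, 0, -6.6, 0.3], [0.1, -0.9, 0, -6.6, 0.3]]

```text
clock: 5.53
eef_pos: [0.4704, -0.0379, 0.248]
tool_rot: [0.429, 0.903, -0.0, -0.001]
ft_force: [-0.4, -0.0, -0.1]
grip_width: 0.0556
grasp_force: 0.0
```

Run:
```python
from h import *
o=get_obs(); print(o["eef_pos"],o["tool_rot"],o["grip_width"])
for n in("top","scene"):
    p,W=cloud(n); np.save(n+"1.npy",W); cv2.imwrite(f"pics/{n}1.png",p)
    Q=W.reshape(-1,3)
    m=(Q[:,0]>.5)&(Q[:,0]<.61)&(abs(Q[:,1]-.19)<.07)&(Q[:,2]>.09)&(Q[:,2]<.16)
    q=Q[m]; print(n,len(q))
    if len(q):
        print(q.min(0).round(4),q.max(0).round(4)); hi=q[q[:,2]>.115]
        if len(hi)>3: r=cv2.minAreaRect(hi[:,:2].astype(np.float32)); print(r,hi.mean(0))
    m=(Q[:,0]>.4)&(Q[:,0]<.61)&(abs(Q[:,1]-.19)<.1)&(Q[:,2]>.08)&(Q[:,2]<.135); print(np.percentile(Q[m],[1,50,99],axis=0).round(4))
a=cv2.imread("pics/top1.png")[120:250,180:300]; b=cv2.imread("pics/scene1.png")[190:300,150:300]
cv2.imwrite("pics/crop2.png",np.hstack([cv2.resize(a,(390,420),interpolation=2),cv2.resize(b,(400,420),interpolation=2)]))
```

```text
[ 0.47036274 -0.03792305  0.24803696] [ 4.29309415e-01  9.03157218e-01 -2.51126917e-04 -6.34820759e-04] 0.05560084471662828
top 180
[0.5007 0.188  0.09  ] [0.5865 0.2595 0.1401]
((0.5306364893913269, 0.20871777832508087), (0.041208527982234955, 0.11032285541296005), 50.95026397705078) [0.54841415 0.19510644 0.1275065 ]
[[0.446  0.1232 0.0805]
 [0.4895 0.1918 0.1163]
 [0.5848 0.2641 0.1349]]
scene 364
[0.5    0.1904 0.0903] [0.5884 0.2585 0.1392]
((0.5327902436256409, 0.2107372134923935), (0.038921505212783813, 0.10741762816905975), 53.27109146118164) [0.55034859 0.19755331 0.12540737]
[[0.4465 0.1291 0.0806]
 [0.4893 0.1986 0.1107]
 [0.5853 0.2734 0.1342]]
```

View pics/crop2.png

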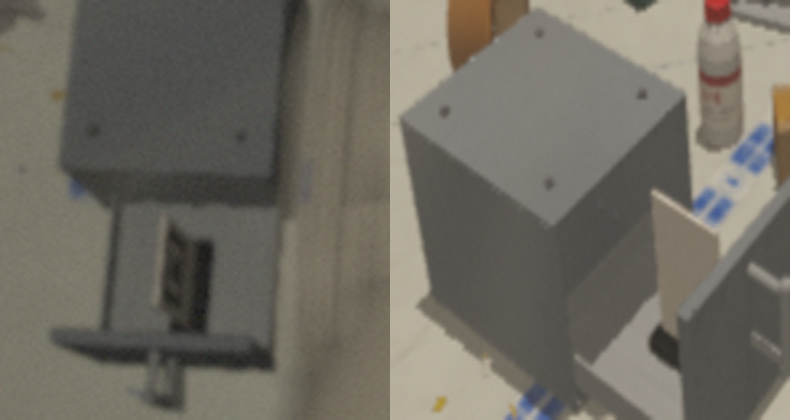

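The drawer is fully out and the white plate stands upright, with its marked face toward -y. I'll fit the plate, the bar and the rig from both cameras.

Run:
```python
from h import *
yaw=np.radians(-4.); ux=np.array([np.cos(yaw),np.sin(yaw)])
for n in("top","scene"):
    W=np.load(n+"1.npy"); Q=W.reshape(-1,3)
    def sel(x0,x1,y0,y1,z0,z1): return Q[(Q[:,0]>x0)&(Q[:,0]<x1)&(Q[:,1]>y0)&(Q[:,1]<y1)&(Q[:,2]>z0)&(Q[:,2]<z1)]
    q=sel(.508,.60,.17,.215,.08,.16)
    l=cv2.fitLine(q[:,:2].astype(np.float32),cv2.DIST_HUBER,0,.001,.001).ravel()
    a=q[:,:2]@ux; print(n,"plate",len(q),"ang",np.degrees(np.arctan(l[1]/l[0])),"mean",q.mean(0),"ext",np.percentile(a,[1,99]),"z",q[:,2].max())
    for f in("0","1"):
        Q=np.load(n+f+".npy").reshape(-1,3)
        q=sel(.44,.55,-.34,-.22,.165,.185)
        if len(q)>3: print(f,"bar",len(q),cv2.minAreaRect(q[:,:2].astype(np.float32)),q[:,2].max())
        q=sel(.42,.8,-.345,-.17,.007,.013)
        # clip to near axis
        P=np.array([.4964,-.2801]); r=np.array([np.cos(np.radians(10)),np.sin(np.radians(10))]); t=(q[:,:2]-P); ac=t@np.array([-r[1],r[0]]); al=t@r
        k=(abs(ac)<.06)&(al<.3)&(al>-.1); print(f,"plate",cv2.minAreaRect(q[k][:,:2].astype(np.float32)),np.percentile(al[k],[.5,99.5]),np.percentile(ac[k],[.5,99.5]))
```

```text
top plate 202 ang -4.1938725 mean [0.55042503 0.19099625 0.11237198] ext [0.50277537 0.57044064] z 0.13415680457317303
0 bar 104 ((0.4964303970336914, -0.2800881564617157), (0.009954924695193768, 0.050037138164043427), 19.690536499023438) 0.18147623184323058
0 plate ((0.6172292232513428, -0.2595911920070648), (0.35414376854896545, 0.10038108378648758), 9.820418357849121) [-0.05286111  0.29491287] [-0.04977852  0.04845444]
1 bar 106 ((0.49631407856941223, -0.2798590064048767), (0.009994594380259514, 0.04917742684483528), 19.884353637695312) 0.18107187060753738
1 plate ((0.6172721982002258, -0.2596297264099121), (0.35428568720817566, 0.10058711469173431), 9.70153522491455) [-0.05317698  0.28703124] [-0.04997254  0.04875426]
scene plate 414 ang -3.9367564 mean [0.55530965 0.19624418 0.11056221] ext [0.5037756  0.57192335] z 0.1340300115067612
0 bar 39 ((0.49705126881599426, -0.27544862031936646), (0.009793530218303204, 0.05255777761340141), 19.635473251342773) 0.17957435837598784
0 plate ((0.615394651889801, -0.2566125690937042), (0.3497217297554016, 0.1058010384440422), 10.08692455291748) [-0.05193723  0.28888656] [-0.04803403  0.05333911]
1 bar 40 ((0.4979649782180786, -0.2779426872730255), (0.009845937602221966, 0.056076597422361374), 19.89668083190918) 0.18091452578618927
1 plate ((0.6166965365409851, -0.25615110993385315), (0.3522379994392395, 0.10541583597660065), 9.979588508605957) [-0.05169599  0.29049993] [-0.04760995  0.05379961]
```

Run:
```python
from h import *
for n in("top0","scene0"):
    Q=np.load(n+".npy").reshape(-1,3); q=Q[(Q[:,2]>.14)&(Q[:,1]<-.3)&(Q[:,1]>-.7)&(Q[:,0]>.3)&(Q[:,0]<.9)]
    d=np.hypot(q[:,0]-.4964,q[:,1]+.28); d=np.where((q[:,2]<.19)&(d<.04),9,d); i=d.argmin(); print(n,q[i],d[i],q[:,2].max(), np.sort(d)[:40:8])
```

```text
top0 [ 0.58915116 -0.40802379  0.20028972] 0.15809132999053696 0.2695973251965651 [0.15809133 0.15875258 0.15912649 0.1593982  0.15967779]
scene0 [ 0.58819058 -0.40028634  0.16341935] 0.15130866761028544 0.26840257846245136 [0.15130867 0.15640579 0.15755678 0.15835387 0.1591606 ]
```

apply_moves:
  targets:
    - [[0.1, -0.9, 0, -3.2, 0.3], [0.1, -0.9, 0, -3.2, 0.3], [0.1, -0.9, 0, -3.2, 0.3], [0.1, -0.9, 0, -3.2, 0.3], [0.1, -0.9, 0, -3.2, 0.3], [0.1, -0.9, 0, -3.2, 0.3], [0, -0.3, 0, 0, 0.3], [0, 0, 0, 0, 0.3]]

```text
clock: 6.3
eef_pos: [0.4947, -0.2664, 0.2472]
tool_rot: [0.573, 0.82, -0.0, -0.001]
ft_force: [-0.4, -0.7, -0.4]
grip_width: 0.0551
grasp_force: 0.0
```

apply_moves:
  targets:
    - [[0.04, -0.34, 0, 0, 0.3], [0, 0, -0.5, 0, 0.3], [0, 0, -0.6, 0, 0.3], [0, 0, -0.4, 0, 0.3], [0, 0, -0.2, 0, 0.3], [0, 0, -0.2, 0, 0.3], [0, 0, 0, 0, 0.3], [0, 0, 0, 0, 0.3]]

```text
clock: 6.97
eef_pos: [0.4972, -0.2775, 0.1729]
tool_rot: [0.571, 0.821, 0.0, 0.0]
ft_force: [0.7, 0.1, 0.2]
grip_width: 0.0557
grasp_force: 0.0
```

Run:
```python
from h import *
o=get_obs(); print(o["eef_pos"],o["tool_rot"],o["ft_force"])
p,d=imaging.camera("wrist"); cv2.imwrite("pics/w2.png",p)
```

```text
[ 0.49715039 -0.27747683  0.17289923] [5.71231326e-01 8.20789093e-01 5.32669058e-05 1.84526371e-04] [0.69689752 0.06802182 0.24841442]
```

View pics/w2.png

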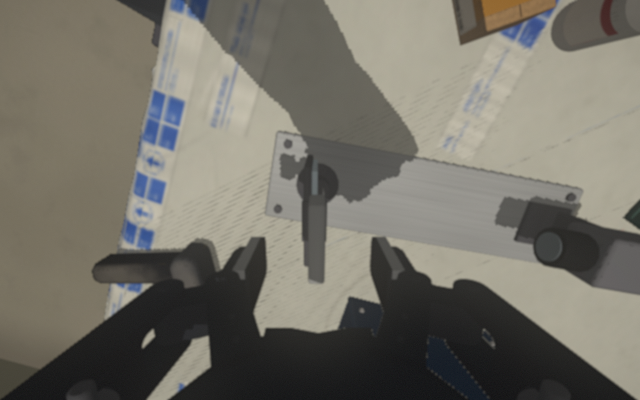

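The wrist view shows the bar at column 316, parallel to the fingers and midway between them (265 and 372). I'll close on it.

apply_moves:
  targets:
    - [[0, -0.05, -0.06, 0, 0.3], [0, 0, 0, 0, -0.3], [0, 0, 0, 0, -0.6], [0, 0, 0, 0, -1], [0, 0, 0, 0, -1], [0, 0, 0, 0, -1], [0, 0, 0, 0, -1], [0, 0, 0, 0, -1]]

```text
clock: 7.68
eef_pos: [0.4968, -0.28, 0.17]
tool_rot: [0.572, 0.82, 0.0, 0.0]
ft_force: [-0.5, -0.3, 0.8]
grip_width: -0.0002
grasp_force: 0.0
```

apply_moves:
  targets:
    - [[0, 0, 0, 3, -1], [0, 0, 0, 3, -1], [0, 0, 0, 3, -1], [0, 0, 0, 3, -1], [0, 0, 0, 3, -1], [0, 0, 0, 3, -1], [0, 0, 0, 3, -1], [0, 0, 0, 0, -1]]

```text
clock: 8.35
eef_pos: [0.4968, -0.2799, 0.17]
tool_rot: [0.412, 0.911, -0.0, -0.0]
ft_force: [1.0, 0.0, 0.0]
grip_width: -0.0001
grasp_force: 0.0
```

The width is 0 with no force, so the bar was missed. I'll look before doing anything else.

Run:
```python
from h import *
o=get_obs(); print(o["eef_pos"],o["tool_rot"],o["ft_force"],o["ft_torque"])
p,d=imaging.camera("wrist"); t,W=cloud("top"); s,S=cloud("scene")
cv2.imwrite("pics/w3.png",np.hstack([cv2.resize(p,(480,300)),cv2.resize(s[120:220,320:420],(300,300),interpolation=2)]))
```

```text
[ 0.49676535 -0.27992595  0.16998099] [ 4.12210529e-01  9.11088623e-01 -1.41316326e-05 -3.93477378e-05] [0.9781531  0.03009462 0.02738631] [-0.01069656 -0.0063486   0.00018584]
```

View pics/w3.png

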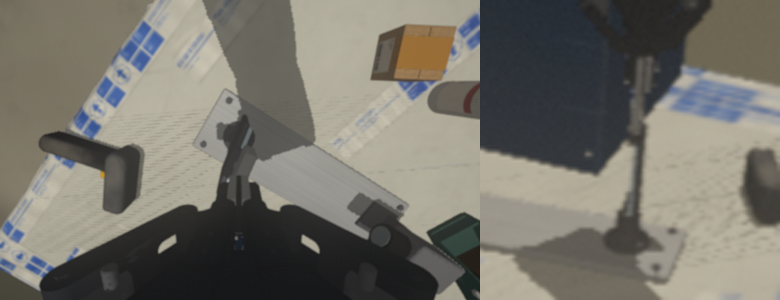

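Run:
```python
from h import *
np.set_printoptions(linewidth=250,suppress=True)
s,S=cloud("scene"); t,T=cloud("top")
for nm,A in(("scene",S),("top",T)):
    Q=A.reshape(-1,3); m=(abs(Q[:,0]-.497)<.05)&(abs(Q[:,1]+.28)<.05)
    for z in np.arange(.06,.26,.012):
        q=Q[m&(Q[:,2]>z)&(Q[:,2]<z+.012)]
        if len(q)>2: print(nm,z.round(3),len(q),q.mean(0).round(3),q.min(0).round(3),q.max(0).round(3))
c=imaging.get_calibration("wrist"); o=get_obs(); K=np.array(c["camera_matrix"]);H=np.array(c["hand_eye"]); print(H.round(3))
Hi=np.linalg.inv(H); Rt=R.from_quat(o["tool_rot"]).as_matrix()
u=np.radians(19.85); b=np.array([-np.sin(u),np.cos(u),0])
for nm,w in(("tcp",o["eef_pos"]),("tip",o["eef_pos"]-[0,0,.017]),("bar+",np.array([.4964,-.28,.178])+.025*b),("bar-",np.array([.4964,-.28,.178])-.025*b)):
    x=Hi[:3,:3]@(Rt.T@(w-o["eef_pos"]))+Hi[:3,3]; print(nm,(K@x/x[2])[:2]*.75)
```

```text
scene 0.06 17 [ 0.488 -0.259  0.065] [ 0.478 -0.298  0.061] [ 0.508 -0.242  0.072]
scene 0.072 14 [ 0.482 -0.249  0.078] [ 0.476 -0.291  0.072] [ 0.492 -0.242  0.084]
scene 0.084 15 [ 0.482 -0.248  0.09 ] [ 0.476 -0.28   0.085] [ 0.488 -0.243  0.095]
scene 0.096 12 [ 0.482 -0.253  0.101] [ 0.476 -0.307  0.096] [ 0.498 -0.244  0.106]
scene 0.108 16 [ 0.482 -0.249  0.114] [ 0.477 -0.297  0.108] [ 0.494 -0.24   0.12 ]
scene 0.12 22 [ 0.485 -0.256  0.127] [ 0.475 -0.315  0.122] [ 0.506 -0.242  0.131]
scene 0.132 41 [ 0.492 -0.271  0.137] [ 0.48  -0.295  0.132] [ 0.509 -0.246  0.143]
scene 0.144 3 [ 0.492 -0.261  0.152] [ 0.49  -0.271  0.145] [ 0.495 -0.254  0.156]
scene 0.156 12 [ 0.489 -0.257  0.162] [ 0.486 -0.275  0.157] [ 0.493 -0.251  0.167]
scene 0.168 29 [ 0.493 -0.263  0.175] [ 0.486 -0.282  0.168] [ 0.502 -0.251  0.179]
scene 0.18 14 [ 0.493 -0.272  0.189] [ 0.485 -0.283  0.185] [ 0.502 -0.266  0.192]
scene 0.192 40 [ 0.495 -0.271  0.198] [ 0.485 -0.284  0.192] [ 0.511 -0.263  0.204]
scene 0.204 42 [ 0.495 -0.272  0.21 ] [ 0.483 -0.284  0.204] [ 0.511 -0.264  0.216]
scene 0.216 
[... 1183 characters left out ...]
0.284  0.193] [ 0.503 -0.267  0.204]
top 0.204 13 [ 0.491 -0.273  0.209] [ 0.484 -0.283  0.204] [ 0.502 -0.267  0.215]
top 0.216 18 [ 0.492 -0.272  0.222] [ 0.484 -0.276  0.217] [ 0.505 -0.265  0.228]
top 0.228 64 [ 0.497 -0.269  0.235] [ 0.461 -0.296  0.228] [ 0.523 -0.248  0.24 ]
top 0.24 55 [ 0.491 -0.272  0.247] [ 0.458 -0.299  0.24 ] [ 0.524 -0.241  0.252]
top 0.252 56 [ 0.499 -0.264  0.257] [ 0.459 -0.303  0.252] [ 0.529 -0.237  0.263]
[[ 0.    -0.963 -0.271  0.068]
 [ 1.     0.    -0.001 -0.   ]
 [ 0.001 -0.271  0.963 -0.155]
 [ 0.     0.     0.     1.   ]]
tcp [239.1537512  178.87106272]
tip [239.10834913 170.89910271]
bar+ [251.39471971 153.18981258]
bar- [227.00718907 210.47014414]
```

Run:
```python
from h import *
np.set_printoptions(linewidth=250,suppress=True)
o=get_obs(); c=imaging.get_calibration("wrist"); p,d=imaging.camera("wrist"); K=np.array(c["camera_matrix"])
v,u=np.mgrid[0:400,0:640]
P=np.stack([(u-K[0,2])/K[0,0]*d,(v-K[1,2])/K[1,1]*d,d],-1); H=np.array(c["hand_eye"]); P=P@H[:3,:3].T+H[:3,3]
for r in range(205,300,5):
    print(r,[tuple((P[r,cc]*1000).round().astype(int)) for cc in (305,312,319,326,333)])
```

```text
205 [(np.int64(-4), np.int64(-12), np.int64(81)), (np.int64(11), np.int64(-5), np.int64(32)), (np.int64(11), np.int64(0), np.int64(32)), (np.int64(22), np.int64(4), np.int64(-6)), (np.int64(23), np.int64(8), np.int64(-6))]
210 [(np.int64(-1), np.int64(-11), np.int64(57)), (np.int64(7), np.int64(-5), np.int64(32)), (np.int64(13), np.int64(0), np.int64(15)), (np.int64(20), np.int64(4), np.int64(-7)), (np.int64(20), np.int64(8), np.int64(-7))]
215 [(np.int64(3), np.int64(-10), np.int64(33)), (np.int64(3), np.int64(-5), np.int64(33)), (np.int64(13), np.int64(0), np.int64(4)), (np.int64(17), np.int64(4), np.int64(-8)), (np.int64(17), np.int64(8), np.int64(-7))]
220 [(np.int64(0), np.int64(-10), np.int64(33)), (np.int64(1), np.int64(-5), np.int64(30)), (np.int64(13), np.int64(0), np.int64(-4)), (np.int64(15), np.int64(4), np.int64(-9)), (np.int64(15), np.int64(8), np.int64(-9))]
225 [(np.int64(-4), np.int64(-10), np.int64(32)), (np.int64(2), np.int64(-4), np.int64(18)), (np.int64(11), np.int64(0), np.int64(-8)), (np.int64(12), np.int64(4), np.int64(-8)), (np.int64(11), np.int64(8), np.int6
[... 2470 characters left out ...]
int64(5), np.int64(-64))]
285 [(np.int64(11), np.int64(-5), np.int64(-66)), (np.int64(9), np.int64(-3), np.int64(-62)), (np.int64(1), np.int64(0), np.int64(-50)), (np.int64(11), np.int64(2), np.int64(-66)), (np.int64(11), np.int64(5), np.int64(-66))]
290 [(np.int64(11), np.int64(-5), np.int64(-69)), (np.int64(6), np.int64(-3), np.int64(-62)), (np.int64(-2), np.int64(0), np.int64(-50)), (np.int64(9), np.int64(2), np.int64(-65)), (np.int64(11), np.int64(5), np.int64(-69))]
295 [(np.int64(16), np.int64(-4), np.int64(-80)), (np.int64(3), np.int64(-3), np.int64(-60)), (np.int64(-4), np.int64(0), np.int64(-50)), (np.int64(7), np.int64(2), np.int64(-66)), (np.int64(15), np.int64(4), np.int64(-79))]
```

The wrist depth shows the fingertips actually end about 13 mm behind the TCP, not 17 mm ahead, so they closed just above the bar at z ≈ 0.184. That also fits the 5 mm grip width on the tip of the handle bow. The measured plate position confirms the drawer is out to about 120 mm. I'll turn back, open, and descend to TCP z ≈ 0.145, which puts the tips at about 0.158, clear of the mirror frame at 0.139.

apply_moves:
  targets:
    - [[0, 0, 0.5, -7, 0.3], [0, 0, 0.3, -7, 0.3], [0, 0, 0, -7, 0.3], [0, 0, 0, 0, 0.3], [0, 0, -0.5, 0, 0.3], [0, 0, -0.5, 0, 0.3], [0, 0, -0.4, 0, 0.3], [0, 0, 0, 0, 0.3]]

```text
clock: 9.32
eef_pos: [0.4941, -0.2785, 0.1418]
tool_rot: [0.571, 0.821, -0.0, -0.004]
ft_force: [-0.3, 0.1, -1.2]
grip_width: 0.0553
grasp_force: 0.0
```

```bash
cat > wf.py <<'E'
from h import *
o=get_obs(); print(o["eef_pos"].round(4),o["tool_rot"].round(4),o["ft_force"].round(2),o["ft_torque"].round(3),o["grip_width"],o["grasp_force"])
c=imaging.get_calibration("wrist"); p,d=imaging.camera("wrist"); K=np.array(c["camera_matrix"])
v,u=np.mgrid[0:400,0:640]
P=np.stack([(u-K[0,2])/K[0,0]*d,(v-K[1,2])/K[1,1]*d,d],-1); H=np.array(c["hand_eye"]); P=(P@H[:3,:3].T+H[:3,3]).reshape(-1,3)[d.ravel()>0]
f=P[(abs(P[:,0])<14)&(abs(P[:,0])<.013)&(abs(P[:,1])<.045)&(P[:,2]<.03)]
for a,b in((-.045,-.02),(-.02,-.008),(-.008,.008),(.008,.02),(.02,.045)):
    q=f[(f[:,1]>a)&(f[:,1]<b)]
    if len(q): print(a,b,len(q),"y",q[:,1].min().round(4),q[:,1].max().round(4),"zmax",q[:,2].max().round(4),"x",q[:,0].min().round(4),q[:,0].max().round(4))
W=P@R.from_quat(o["tool_rot"]).as_matrix().T+o["eef_pos"]
q=W[(W[:,2]>.174)&(W[:,2]<.181)&(np.hypot(W[:,0]-.4964,W[:,1]+.28)<.027)]; print("bar top",len(q),cv2.minAreaRect(q[:,:2].astype(np.float32)) if len(q)>3 else "")
E
python3 wf.py
```

```text
[ 0.4941 -0.2785  0.1418] [ 5.706e-01  8.212e-01 -4.000e-04 -4.000e-03] [-0.3   0.09 -1.19] [0.067 0.025 0.013] 0.055275294855198547 0.0
-0.045 -0.02 4195 y -0.045 -0.0227 zmax -0.0161 x -0.0123 0.0128
-0.02 -0.008 1070 y -0.0158 -0.008 zmax 0.0108 x -0.0123 0.0114
-0.008 0.008 5906 y -0.008 0.008 zmax 0.0162 x -0.013 0.013
0.008 0.02 1023 y 0.008 0.0159 zmax 0.0101 x 0.0074 0.0119
0.02 0.045 4178 y 0.0226 0.045 zmax -0.0164 x -0.0122 0.0129
bar top 2057 ((0.5071820020675659, -0.27702510356903076), (0.031182188540697098, 0.049862004816532135), 19.42108154296875)
```

The tips straddle the bar at z ≈ 0.158. I'll close.

apply_moves:
  targets:
    - [[0, 0, 0, 0, 0], [0, 0, 0, 0, -0.4], [0, 0, 0, 0, -0.8], [0, 0, 0, 0, -1], [0, 0, 0, 0, -1], [0, 0, 0, 0, -1], [0, 0, 0, 0, -1], [0, 0, 0, 0, -1]]

```text
clock: 10.03
eef_pos: [0.4972, -0.2805, 0.1474]
tool_rot: [0.572, 0.82, -0.0, 0.001]
ft_force: [-2.0, -0.9, 6.1]
grip_width: 0.0083
grasp_force: 61.8
```

```bash
python3 wf.py
```

```text
[ 0.4972 -0.2805  0.1474] [ 5.718e-01  8.204e-01 -2.000e-04  1.200e-03] [-1.97 -0.93  6.09] [-0.043  0.388 -0.021] 0.008266875263501974 61.80253028869629
-0.045 -0.02 9961 y -0.045 -0.02 zmax -0.053 x -0.0109 0.0129
-0.02 -0.008 1334 y -0.02 -0.008 zmax 0.0119 x -0.0012 0.013
-0.008 0.008 7052 y -0.008 0.008 zmax 0.0111 x -0.013 0.013
0.008 0.02 1237 y 0.008 0.02 zmax -0.0157 x 0.0047 0.013
0.02 0.045 9945 y 0.02 0.045 zmax -0.0527 x -0.0108 0.013
bar top 2082 ((0.49492785334587097, -0.28068822622299194), (0.048310115933418274, 0.0324539989233017), 84.93164825439453)
```

The bar is held at 62 N. I'll turn about 26.5°.

apply_moves:
  targets:
    - [[0, 0, 0, 3.3, -1], [0, 0, 0, 3.3, -1], [0, 0, 0, 3.3, -1], [0, 0, 0, 3.3, -1], [0, 0, 0, 3.3, -1], [0, 0, 0, 3.3, -1], [0, 0, 0, 3.3, -1], [0, 0, 0, 3.3, -1]]

```text
clock: 10.75
eef_pos: [0.4974, -0.2804, 0.1474]
tool_rot: [0.368, 0.93, -0.0, 0.001]
ft_force: [-1.8, 0.2, 6.5]
grip_width: 0.0086
grasp_force: 61.8
```

apply_moves:
  targets:
    - [[0, 0, 0, 0, -1], [0, 0, 0, 0, -1], [0, 0, 0, 0, -1], [0, 0, 0, 0, -1]]

```text
clock: 11.08
eef_pos: [0.4974, -0.2803, 0.1474]
tool_rot: [0.369, 0.929, -0.0, 0.001]
ft_force: [-0.8, -0.4, 5.5]
grip_width: 0.0085
grasp_force: 61.8
```

Run:
```python
from h import *
o=get_obs(); q=o["tool_rot"]; print(o["eef_pos"],"psi",2*np.degrees(np.arctan2(q[1],q[0]))-90,o["ft_torque"],o["grip_width"],o["grasp_force"])
for n in("top","scene"):
    p,W=cloud(n); cv2.imwrite(f"pics/{n}9.png",p); Q=W.reshape(-1,3)
    def show(t,z0,z1,r):
        s=Q[(Q[:,2]>z0)&(Q[:,2]<z1)&(np.hypot(Q[:,0]-.4964,Q[:,1]+.28)<r)]
        if len(s)>5:
            l=cv2.fitLine(s[:,:2].astype(np.float32),cv2.DIST_HUBER,0,.001,.001).ravel(); a=np.degrees(np.arctan2(-l[0],l[1])); print(n,t,len(s),(a+90)%180-90,s.mean(0),s[:,:2].min(0),s[:,:2].max(0))
    show("glass",.07,.14,.04); show("bartop",.15,.18,.03)
    for nm,x,y,z in(("carton",.59,-.052,.045),("white",.685,-.04,.1),("oil",.373,.133,.08)):
        s=Q[(Q[:,2]>z)&(Q[:,2]<.14)&(np.hypot(Q[:,0]-x,Q[:,1]-y)<.06)]; print(nm,s.mean(0).round(3))
c=imaging.get_calibration("wrist"); p,d=imaging.camera("wrist")
a=cv2.imread("pics/top9.png")[90:260,190:460]
cv2.imwrite("pics/f.png",np.hstack([cv2.resize(p,(400,250)),cv2.resize(a,(397,250),interpolation=2)]))
```

```text
[ 0.49742382 -0.28033069  0.14742071] psi 46.65906593270651 [ 0.0450399   0.28698908 -0.03481922] 0.00848634683489515 61.76673173904419
top glass 100 58.0112 [ 0.47640667 -0.265384    0.11557389] [ 0.46253485 -0.2858454 ] [ 0.49720803 -0.25660059]
top bartop 80 43.235565 [ 0.48737998 -0.27072949  0.17356445] [ 0.47595817 -0.28954465] [ 0.50383108 -0.26039756]
carton [ 0.589 -0.052  0.05 ]
white [ 0.684 -0.041  0.113]
oil [0.372 0.132 0.095]
scene glass 275 49.23242 [ 0.49002521 -0.27241762  0.10599973] [ 0.46397046 -0.30671227] [ 0.52412905 -0.24979319]
scene bartop 101 83.6651 [ 0.49117005 -0.26776187  0.16973663] [ 0.47774407 -0.2883077 ] [ 0.51402076 -0.25701107]
carton [ 0.589 -0.046  0.05 ]
white [ 0.685 -0.034  0.11 ]
oil [0.371 0.142 0.093]
```

View pics/f.png

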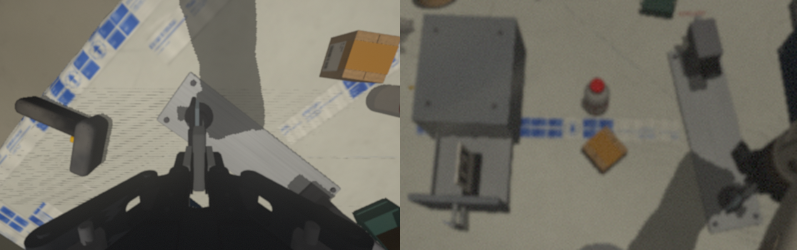

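The wrist view shows the bar and mirror in line with the fingers (column 197). The top view shows the drawer fully out with the carton and bottles where they were. One numeric check of the mirror angle, from the visible mirror end.

Run:
```python
from h import *
def ang(s,t):
    if len(s)<6: return
    l=cv2.fitLine(s[:,:2].astype(np.float32),cv2.DIST_HUBER,0,.001,.001).ravel(); print(t,len(s),(np.degrees(np.arctan2(-l[0],l[1]))+90)%180-90,s.mean(0).round(4))
o=get_obs(); c=imaging.get_calibration("wrist"); p,d=imaging.camera("wrist"); K=np.array(c["camera_matrix"])
v,u=np.mgrid[0:400,0:640]
P=np.stack([(u-K[0,2])/K[0,0]*d,(v-K[1,2])/K[1,1]*d,d],-1); H=np.array(c["hand_eye"]); P=(P@H[:3,:3].T+H[:3,3]).reshape(-1,3)[d.ravel()>0]
W=P@R.from_quat(o["tool_rot"]).as_matrix().T+o["eef_pos"]; g=np.hypot(W[:,0]-.4964,W[:,1]+.28)
b=np.array([-np.sin(np.radians(46.6)),np.cos(np.radians(46.6))]); al=(W[:,:2]-[.4964,-.28])@b
n=np.array([b[1],-b[0]]); ac=(W[:,:2]-[.4964,-.28])@n
m=(al>.013)&(abs(ac)<.02)
for z0,z1 in((.174,.182),(.122,.142),(.06,.12)): 
    k=m&(W[:,2]>z0)&(W[:,2]<z1)&(al<.04); ang(W[k],(z0,z1)); print(np.median(ac[k][al[k]<.022]),np.median(ac[k][al[k]>.022]))
T=np.load("top0.npy")
```

```text
(0.174, 0.182) 486 45.583313 [ 0.4828 -0.2669  0.1771]
0.0003053147818933184 0.00030249876550582616
(0.122, 0.142) 590 44.991486 [ 0.4743 -0.2663  0.1298]
-0.006256512484291724 -0.005129756175014414
(0.06, 0.12) 166 -81.415726 [ 0.4682 -0.259   0.0934]
0.0020245795261924684 -0.0042649305169642545
```

The mirror angle agrees with the 46.6° target: the lateral offset is the same along the bar. I'll hand in.

```bash
python3 -c "
from workcell import order; print(order.job_done())"
```

```text
the job is handed in; nothing more can be done
None
```

Job handed in, verdict not shown: the drawer is out to its stop by my measurement, the bar is held at about 62 N with the mirror at about 46.6° (worked out to centre the mark, not checked in the reader's own view), and the carton and bottles have not moved.

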